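Rebalance a wrongly loaded centrifuge rotor

TASK

The centrifuge rotor on the bench is loaded out of balance: rearrange its six tube inserts so that any two buckets directly opposite each other hold inserts with the same number of tubes (four, two or none); the empty stand is there to park one in while you swap. All six must end fully home in the rotor's buckets; keep them upright, lower them in rather than dropping them, and leave the timer and the specimen cup where they are.

Things in the scene. Friction and masses are not known exactly. Their poses are not given: they have to be found in the camera images.
- four_a: White round tube insert with four green-capped tubes. Body 50 mm wide, 36 mm high, foot tapering over the lowest 12 mm to 38 mm wide. Black upright round grip knob on its axis, 16 mm wide, 64 to 94 mm above the underside: grip it there from above, any yaw; fingertips over 60 mm clear the tubes (58 mm). About 0.1 kg, tubes fast. Origin: centre of underside, z up.
- four_b: White round tube insert with four green-capped tubes. Body 50 mm wide, 36 mm high, foot tapering over the lowest 12 mm to 38 mm wide. Black upright round grip knob on its axis, 16 mm wide, 64 to 94 mm above the underside: grip it there from above, any yaw; fingertips over 60 mm clear the tubes (58 mm). About 0.1 kg, tubes fast. Origin: centre of underside, z up.
- two_a: White round tube insert with two green-capped tubes, two wells empty. Body 50 mm wide, 36 mm high, foot tapering over the lowest 12 mm to 38 mm wide. Black upright round grip knob on its axis, 16 mm wide, 64 to 94 mm above the underside: grip it there from above, any yaw; fingertips over 60 mm clear the tubes (58 mm). About 0.1 kg, tubes fast. Origin: centre of underside, z up.
- two_b: White round tube insert with two green-capped tubes, two wells empty. Body 50 mm wide, 36 mm high, foot tapering over the lowest 12 mm to 38 mm wide. Black upright round grip knob on its axis, 16 mm wide, 64 to 94 mm above the underside: grip it there from above, any yaw; fingertips over 60 mm clear the tubes (58 mm). About 0.1 kg, tubes fast. Origin: centre of underside, z up.
- none_a: White round tube insert with no tubes, four wells empty (dark). Body 50 mm wide, 36 mm high, foot tapering over the lowest 12 mm to 38 mm wide. Black upright round grip knob on its axis, 16 mm wide, 64 to 94 mm above the underside: grip it there from above, any yaw; fingertips over 60 mm clear the tubes (58 mm). About 0.1 kg, tubes fast. Origin: centre of underside, z up.
- none_b: White round tube insert with no tubes, four wells empty (dark). Body 50 mm wide, 36 mm high, foot tapering over the lowest 12 mm to 38 mm wide. Black upright round grip knob on its axis, 16 mm wide, 64 to 94 mm above the underside: grip it there from above, any yaw; fingertips over 60 mm clear the tubes (58 mm). About 0.1 kg, tubes fast. Origin: centre of underside, z up.
- rotor: Fixed swing-out centrifuge rotor, 240 mm across, hub 50 mm high, with six round open steel buckets. Origin: centre of its underside on the bench, z up. Bucket axes are upright, 88 mm from the origin at 0, 60, 120, 180, 240, 300 degrees from its x axis. Bucket: 58 mm wide inside, floor (where an insert stands) 12 mm and rim 44 mm above the bench.
- stand: Empty grey parking stand for one insert, fixed to the bench: a round cup 58 mm wide inside, 68 mm outside, on an 86 mm foot; its floor, where an insert stands, is 12 mm above the bench and its rim 26 mm. Origin: centre of its underside, z up. It is left of the rotor.
- timer: Bystander: cream-coloured bench timer with a grey dial, 62 x 62 x 44 mm, loose. Origin: centre of its underside. It is left of the rotor, nearer or farther than the stand.
- specimen_cup: Bystander: specimen cup with orange screw lid, 61 mm in diameter, 64 mm high, loose, right of the rotor. Origin: centre of its underside.

How it is judged:
By the outcome, as a careful person would: the job done as asked, in the order asked, and still so for the second after the job is handed in, with the robot touching nothing.
It also fails if it takes over 99 s, if anything falls off the work surface, if the arm or the gripper's body presses on something with over 40 N, if the wrist force passes 120 N, or if a joint passes its speed limit or range.

ROBOT

A 6-joint arm with a two-finger parallel gripper is mounted at the origin on a cart in front of the work surface, level with it; the furniture and walls round the work are solid. World frame = base frame: x ahead of the robot, y to its left, z up, the work surface at z = 0. Lengths are in m, angles in rad, forces in N, time in s.
With the tool pointing down it reaches from about 0.4 to 0.825 m from the base axis. Payload 7 kg.
Tool frame: the origin (TCP) lies at the very end of the fingers, on their centre line; the grasp point (between the pads) lies 19 mm behind it (robot.pinch_z is the distance from the TCP to the grasp point, in m); z points along the fingers, y is the line along which they close (so a half turn about z gives the same grasp; the last joint's range is limited). The gripper opens to 88 mm and grips with 3 to 60 N. Pads are 19 mm wide; open, the fingers measure 130 mm over their backs; the gripper's body (78 mm by 193 mm) begins 47 mm behind the grasp point.
Start: joints at [1.621, 0.359, 0.012, 0, -1.224, -0.288], TCP at [0.159, 0.656, 0.194] pointing down, gripper open.
Joint ranges: [-3.07, 3.07], [-1.43, 2.12], [-1.02, 1.25], [-3.03, 1.67], [-3.05, -0], [-3.03, 3.03]. Speed limits (rad/s): [2.39, 2.39, 3.01, 3.14, 3.14, 3.14].

INTERFACE

Orientations are given as a unit quaternion [w, x, y, z].
In Python, from plant import robot, eyes, get_state gives the robot as it stands (robot), with the cameras (eyes) and the readings as plain functions.
- The arm moves only by the shell command python3 drive.py, which reads ROWS from standard input. ROWS is a JSON list of rows, 1 to 10 of them, each written [[dx, dy, dz], turn, opening]: dx, dy, dz in m, then a turn about the tool's z in rad, then the opening from 0.0 (shut) to 1.0 (fully open); each row shifts and turns the commanded pose from where the row before left it, along the tool's axes as they then stand; what a row does not reach is not made up. A row lasts 1/12 s, in which the tool goes at most 0.0417 m and 0.125 rad, less where a joint would pass 70% of its speed; a pose out of reach is approached as far as the arm can. The fingers move at their own pace and stop on an object; the grip force is fixed at half the most. Time passes only in rows, so rows that do not move let the fingers close. It prints the time, the measured TCP pose, the force, the opening and the grip force at its end. Input that does not fit is refused with a message, and nothing moves.
- get_state(): the state, without advancing time (a new reading comes with each control period).
- eyes.snapshot(name): name is "side" or "top" or "wrist"; returns a dict with "frame" (480x640x3 uint8, blue, green, red), "camera_matrix" (3x3 intrinsics, pixels), "position" and "rotation" of the camera in the world; the wrist camera has in their place "hand_eye" (4x4, takes a point from camera to tool coordinates, whose origin is the TCP and whose axes are the flange's). Camera axes: x right, y down, z forward; pixel columns grow to the right and rows downward; lengths in m; the calibration is good to about 2 mm. A picture is of the moment at which its call begins: read the wrist's pose just before it. There is no depth.
- robot.hand_in(): hands the job in; it is judged then, once.
The state is a dict: "clock": time; "joint_pos": joint angles; "joint_velocities": joint speeds; "tau": joint torques, N m; "position": TCP position; "tool_rot": TCP orientation; "wrist_force": force on the tool from outside, world axes, zero at the start; "torque": the same for the moment, N m; "width": opening from 0.0 (shut) to 1.0 (fully open); "grasp_force": force on a finger pad.
Only numpy, scipy, OpenCV 4.12 (cv2) and the standard library are available. Lean on these libraries where they do the work, as an engineer would, in place of code of your own. Each camera call takes 0.05 s, during which the arm holds its last target. There are 200 camera calls.

## Working session

There is one attempt and no reset: what is moved stays moved. The work goes in short steps, Python scripts to look and compute and a shell command to move; the robot and the scene stay as the last step left them, time stands still between calls to the robot, and variables do not carry over. Pictures are saved under pics/ and viewed, at most 14 in all, crops included, and the job is handed in when it is done.

```bash
ls; mkdir -p pics; python3 - <<'E'
from plant import robot, eyes, get_state
import cv2,numpy as np
np.set_printoptions(precision=4,suppress=True)
for n in("top","side"):
    s=eyes.snapshot(n); cv2.imwrite(f"pics/{n}0.png",s["frame"]); print(n,s["camera_matrix"],s["position"],s["rotation"])
print(get_state())
E
```

```text
drive.py
pics
plant.py
top [[556.1878   0.     323.3208]
 [  0.     556.1878 238.5631]
 [  0.       0.       1.    ]] [ 0.34   -0.1133  1.2159] [-0.05    0.7123 -0.6981  0.053 ]
side [[572.8679   0.     323.6689]
 [  0.     572.8679 241.8509]
 [  0.       0.       1.    ]] [0.6028 0.9288 0.9204] [-0.0173  0.035   0.9051 -0.4235]
{'clock': 0.1, 'joint_pos': array([ 1.6211,  0.3593,  0.0111, -0.0003, -1.2241, -0.2881]), 'joint_velocities': array([-0.0017, -0.0011,  0.0019,  0.0011, -0.0007, -0.0017]), 'tau': array([ -0.0009, -58.4162,  29.3751,   7.0156,   0.0102,  -0.0001]), 'position': array([0.1589, 0.6555, 0.1933]), 'tool_rot': array([ 0.0007,  0.9929, -0.1187, -0.    ]), 'wrist_force': array([-0.302 ,  0.2181,  0.3112]), 'torque': array([-0.0011, -0.0044,  0.0167]), 'grasp_force': 0.0, 'width': 1.0009735327852785}
```

View pics/top0.png

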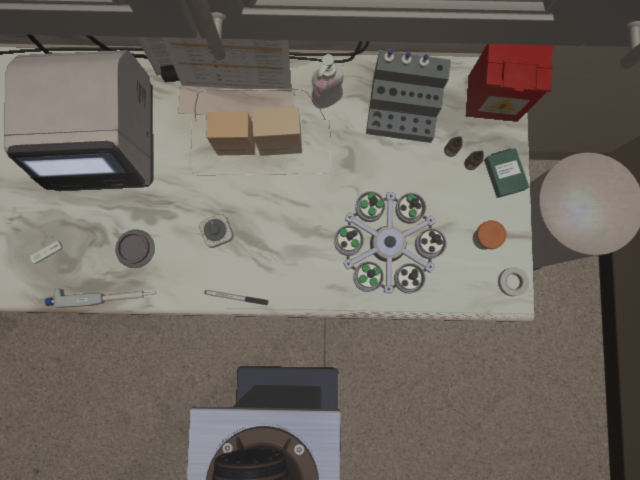

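View pics/side0.png

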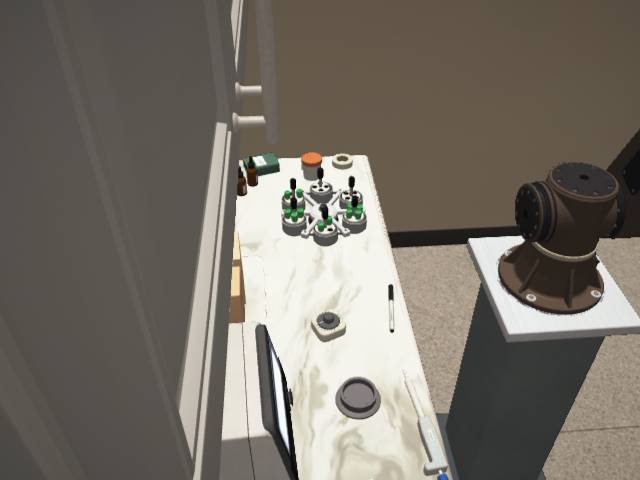

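The top view shows the rotor with its hub near (390,241), the stand at (135,248), the timer at (215,230) and the cup at (491,235). The side view shows the knobs and tubes clearly. Next I'll enlarge the rotor.

```bash
cat > h.py <<'E'
import numpy as np,cv2
from scipy.spatial.transform import Rotation as R
def rot(q): q=np.asarray(q); return q if q.shape==(3,3) else R.from_quat(q[[1,2,3,0]]).as_matrix()
def ray(s,uv,z):
    d=rot(s["rotation"])@np.linalg.inv(s["camera_matrix"])@[uv[0],uv[1],1]; p=np.asarray(s["position"])
    return p+d*(z-p[2])/d[2]
def proj(s,P):
    c=rot(s["rotation"]).T@(np.asarray(P)-s["position"]); c=s["camera_matrix"]@c; return c[:2]/c[2]
E
python3 - <<'E'
from plant import robot, eyes, get_state
from h import *
np.set_printoptions(precision=4,suppress=True)
s=eyes.snapshot("top")
for n,uv,z in [("hub",(390,241),.05),("stand",(134.5,248.5),.026),("timer",(215,230),.044),("cup",(491,235),.064),("nearedge",(323,312),0)]:
    print(n,ray(s,uv,z))
f=s["frame"]
a=cv2.resize(f[180:300,320:460],None,fx=5,fy=5,interpolation=cv2.INTER_CUBIC)
cv2.imwrite("pics/rot1.png",a)
# stand: dark blob
g=cv2.cvtColor(f,cv2.COLOR_BGR2GRAY)
for nm,(y0,y1,x0,x1),th in [("stand",(220,278,105,165),120)]:
    m=(g[y0:y1,x0:x1]<th).astype(np.uint8); c=max(cv2.findContours(m,0,1)[0],key=cv2.contourArea); e=cv2.fitEllipse(c); print(nm,e,ray(s,(e[0][0]+x0,e[0][1]+y0),0.02))
# hub dark
m=(g[225:258,375:405]<90).astype(np.uint8); c=max(cv2.findContours(m,0,1)[0],key=cv2.contourArea); e=cv2.fitEllipse(c); print(e,ray(s,(e[0][0]+375,e[0][1]+225),.05))
E
```

```text
hub [ 0.5089 -0.258   0.05  ]
stand [0.4848 0.2892 0.026 ]
timer [0.5258 0.1146 0.044 ]
cup [ 0.524  -0.4683  0.064 ]
nearedge [ 0.3577 -0.1193  0.    ]
stand ((29.607891082763672, 28.42052459716797), (37.596466064453125, 39.10837173461914), 61.30622482299805) [0.4857 0.291  0.02  ]
((14.5, 16.35577964782715), (9.581467628479004, 10.153251647949219), 0.0) [ 0.5082 -0.2569  0.05  ]
```

View pics/rot1.png

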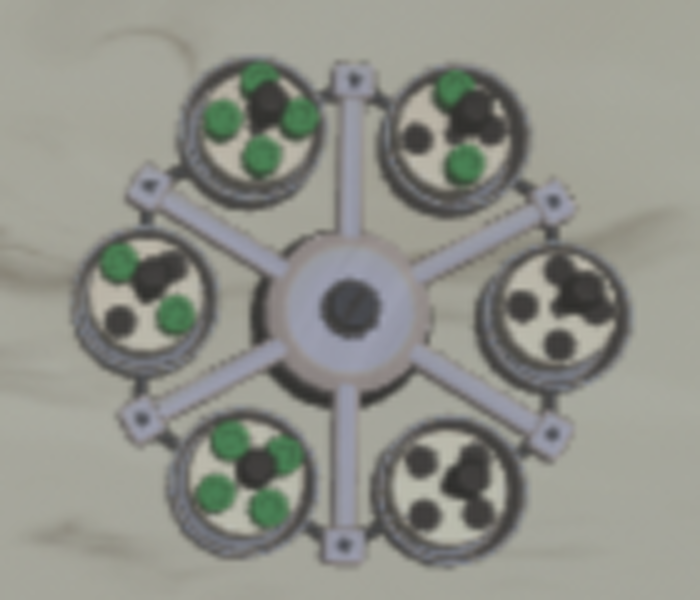

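Going round from the back-left, the buckets hold A=4, B=2, C=0 (right), D=0 (near right), E=4 (near left), F=2 (left). The opposite pairs A-D, B-E and C-F all mismatch. I'll do a 3-cycle of the near buckets: D to the stand, E to D, F to E, stand to F. First I'll turn the tool to yaw -90° so that tool x = -Y and tool y = -X.

```bash
echo '[[[0,0,-0.012],0.1213,1],[[0,0,-0.012],0.1213,1],[[0,0,-0.012],0.1213,1],[[0,0,-0.012],0.1213,1],[[0,0,-0.012],0.1213,1],[[0,0,-0.012],0.1213,1],[[0,0,-0.012],0.1213,1],[[0,0,-0.012],0.1213,1],[[0,0,-0.012],0.1213,1],[[0,0,-0.012],0.1213,1]]' | python3 drive.py | tail -3; echo '[[[0,0,0],0.1213,1],[[0.02,-0.036,0],0,0.6],[[0.02,-0.036,0],0,0.6],[[0.02,-0.036,0],0,0.6],[[0.02,-0.036,0],0,0.6],[[0.02,-0.036,0],0,0.6],[[0.02,-0.036,0],0,0.6],[[0.02,-0.036,0],0,0.6],[[0.02,-0.036,0],0,0.6],[[0.04,0,0],0,0.6]]' | python3 drive.py|tail -3
python3 -c "
from plant import robot, eyes, get_state
import numpy as np
np.set_printoptions(precision=4,suppress=True)
print(get_state()['joint_pos']);print(eyes.snapshot('wrist')['hand_eye'])"
```

```text
wrist_force: [0.7, 0.8, 1.0]
width: 1.003
grasp_force: 0.0
wrist_force: [-1.0, 0.0, -2.0]
width: 0.601
grasp_force: 0.0
[ 1.0946  0.2595  0.129   0.0006 -1.4462 -1.098 ]
[[-0.0002 -0.9572 -0.2894  0.0785]
 [ 1.     -0.     -0.0006  0.0007]
 [ 0.0006 -0.2894  0.9572 -0.1922]
 [ 0.      0.      0.      1.    ]]
```

```bash
echo '[[[0.04,-0.004,0],0,0.6],[[0.04,-0.004,0],0,0.6],[[0.04,-0.004,0],0,0.6],[[0.04,-0.004,0],0,0.6],[[0.04,-0.004,0],0,0.6]]' | python3 drive.py
python3 - <<'E'
from plant import robot, eyes, get_state
import cv2
p=get_state(); s=eyes.snapshot("wrist"); cv2.imwrite("pics/w1.png",s["frame"]); print(p["position"],p["tool_rot"],s["camera_matrix"])
E
```

```text
clock: 2.28
position: [0.4661, 0.2536, 0.314]
tool_rot: [-0.0, -0.707, 0.707, 0.0]
wrist_force: [1.5, -0.3, -0.6]
width: 0.602
grasp_force: 0.0
[0.46614484 0.25361299 0.31400917] [-7.41594235e-05 -7.06756233e-01  7.07457151e-01  2.70710315e-05] [[431.69243287   0.         317.19578933]
 [  0.         431.69243287 241.16483269]
 [  0.           0.           1.        ]]
```

View pics/w1.png

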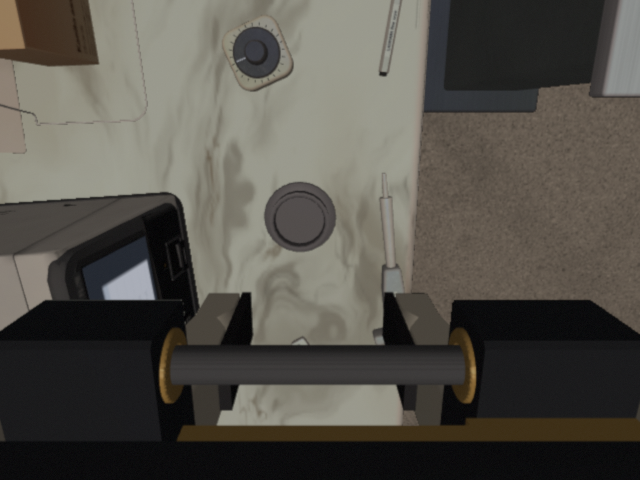

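The wrist view shows the stand at about (300,216) and the timer at (258,52). On to the rotor.

```bash
python3 - <<'E'
import cv2,numpy as np
f=cv2.imread("pics/w1.png"); g=cv2.GaussianBlur(cv2.cvtColor(f,6),(3,3),0)[170:262,255:345]
m=(g<105).astype(np.uint8); c=max(cv2.findContours(m,0,1)[0],key=cv2.contourArea); print(cv2.fitEllipse(c),cv2.contourArea(c))
E
echo '[[[0.04,-0.004,0],0,0.6],[[0.04,-0.004,0],0,0.6],[[0.04,-0.004,0],0,0.6],[[0.04,-0.004,0],0,0.6],[[0.04,-0.004,0],0,0.6],[[0.04,-0.004,0],0,0.6],[[0.04,-0.004,0],0,0.6],[[0.04,-0.004,0],0,0.6],[[0.04,-0.004,0],0,0.6],[[0.04,-0.004,0],0,0.6]]' | python3 drive.py >/dev/null; echo '[[[0.04,0,0],0,0.6],[[0.04,0,0],0,0.6],[[0.04,0,0],0,0.6],[[0.04,0,0],0,0.6],[[0,0,0],0,0.6],[[0,0,0],0,0.6]]' | python3 drive.py
python3 - <<'E'
from plant import robot, eyes, get_state
import cv2
p=get_state(); s=eyes.snapshot("wrist"); cv2.imwrite("pics/w2.png",s["frame"]); print(p["position"],p["tool_rot"])
E
```

```text
((44.73476028442383, 46.441932678222656), (68.99454498291016, 71.0672836303711), 94.15918731689453) 3848.5
clock: 3.67
position: [0.505, -0.3064, 0.3129]
tool_rot: [-0.001, -0.705, 0.709, 0.001]
wrist_force: [0.1, 0.0, -0.1]
width: 0.6
grasp_force: 0.0
[ 0.5050474  -0.30642472  0.31294239] [-5.01460173e-04 -7.05248792e-01  7.08959126e-01  9.20620162e-04]
```

View pics/w2.png

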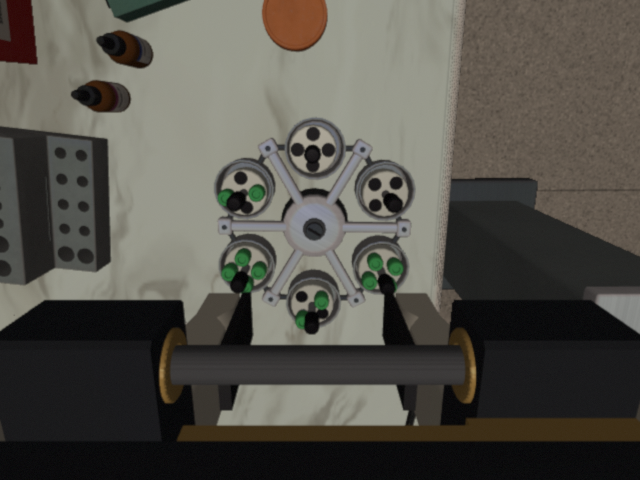

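The rotor is fully in view, with the hub at (314,228). The near-side buckets are D (384,188, none), E (381,266, four) and F (313,302, two). I'll magnify for rim and knob measurement.

```bash
cat >> h.py <<'E'
def wcam(s,p):
    T=np.eye(4); T[:3,:3]=rot(p["tool_rot"]); T[:3,3]=p["position"]; T=T@s["hand_eye"]
    s["position"]=T[:3,3]; s["rotation"]=T[:3,:3]; return s
E
python3 - <<'E'
from plant import robot, eyes, get_state
from h import *
import pickle
np.set_printoptions(precision=4,suppress=True)
s=eyes.snapshot("wrist")
s=wcam(s,get_state()); pickle.dump(s,open("w2.pkl","wb"))
print(s["position"])
f=s["frame"]; g=cv2.cvtColor(f,6)
k=4; a=cv2.resize(g[110:340,200:420],None,fx=k,fy=k,interpolation=cv2.INTER_CUBIC)
t=lambda x,y:((x+.5)/k-.5+200,(y+.5)/k-.5+110)
H=cv2.HoughCircles(cv2.GaussianBlur(a,(5,5),0),cv2.HOUGH_GRADIENT_ALT,1.5,60,param1=200,param2=.6,minRadius=70,maxRadius=130)
for x,y,r in (H[0] if H is not None else []): print("px",t(x,y),r/k,ray(s,t(x,y),.045),r/k/431.7*(s["position"][2]-.045))
c=cv2.resize(f[110:340,200:420],None,fx=2.6,fy=2.6,interpolation=cv2.INTER_CUBIC); cv2.imwrite("pics/w2c.png",c)
# predicted pixel size from stand in w1
from scipy.spatial.transform import Rotation as R
s1=dict(camera_matrix=s["camera_matrix"],hand_eye=s["hand_eye"]); wcam(s1,dict(tool_rot=np.array([-7.4e-5,-.706756,.707457,2.7e-5]),position=np.array([.46614,.25361,.31401])))
for z in(0.006,.026): print("stand",ray(s1,(299.7,216.4),z))
E
```

```text
[ 0.5048 -0.3829  0.506 ]
px (np.float32(246.5), np.float32(265.25)) 26.730038 [ 0.5854 -0.2149  0.045 ] 0.02854182503618228
px (np.float32(384.125), np.float32(190.25)) 29.993702 [ 0.4329 -0.3004  0.045 ] 0.03202670253971426
px (np.float32(314.0), np.float32(301.25)) 25.961336 [ 0.509  -0.1702  0.045 ] 0.02772102090920391
px (np.float32(314.375), np.float32(147.875)) 30.661371 [ 0.5078 -0.3454  0.045 ] 0.03273962786508539
px (np.float32(378.875), np.float32(265.625)) 24.317234 [ 0.4351 -0.2141  0.045 ] 0.025965478957990847
px (np.float32(384.125), np.float32(190.25)) 23.966333 [ 0.4329 -0.3004  0.045 ] 0.025590794940304574
px (np.float32(314.375), np.float32(147.875)) 27.741995 [ 0.5078 -0.3454  0.045 ] 0.02962237319633865
px (np.float32(242.75), np.float32(188.75)) 27.26135 [ 0.5851 -0.3024  0.045 ] 0.02910914952570808
px (np.float32(242.75), np.float32(188.75)) 30.77696 [ 0.5851 -0.3024  0.045 ] 0.03286305088547185
px (np.float32(314.375), np.float32(147.875)) 24.443272 [ 0.5078 -0.3454  0.045 ] 0.02610006043326324
px (np.float32(378.875), np.float32(265.625)) 30.398169 [ 0.4351 -0.2141  0.045 ] 0.032458585229883666
px (np.float32(314.0), np.float32(301.25)) 19.341038 [ 0.509  -0.1702  0.045 ] 0.020651992058586487
px (np.float32(384.125), np.float32(190.25)) 21.058754 [ 0.4329 -0.3004  0.045 ] 0.02248613603434458
px (np.float32(242.75), np.float32(188.75)) 21.520586 [ 0.5851 -0.3024  0.045 ] 0.022979271738638497
stand [0.4866 0.2955 0.006 ]
stand [0.4857 0.2907 0.026 ]
```

View pics/w2c.png

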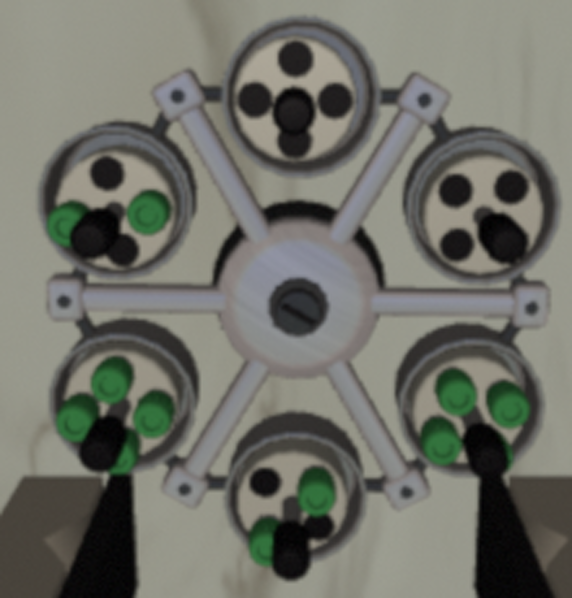

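```bash
python3 - <<'E'
from h import *
import pickle
s=pickle.load(open("w2.pkl","rb"))
P=dict(D=(.4325,-.3013),E=(.4335,-.2133),F=(.5101,-.1701),C=(.5083,-.3461),B=(.5849,-.3029),A=(.5859,-.2149))
M=dict(D=(507,243),E=(489,455),F=(291,557),C=(294,111))
g=cv2.cvtColor(s["frame"],6)
for k,(x,y) in P.items():
    u=proj(s,(x,y,.106)); print(k,"exp crop px",((u-[200,110]+.5)*2.6).round(1), k in M and (M[k],ray(s,(np.array(M[k])/2.6-.5+[200,110]),.106).round(4)))
E
```

```text
D exp crop px [506.2 237.4] ((507, 243), array([ 0.4321, -0.2992,  0.106 ]))
E exp crop px [492.2 462.5] ((489, 455), array([ 0.4349, -0.2164,  0.106 ]))
F exp crop px [293.8 563.9] ((291, 557), array([ 0.5112, -0.1731,  0.106 ]))
C exp crop px [296.2 112.1] ((294, 111), array([ 0.5091, -0.3465,  0.106 ]))
B exp crop px [ 85. 234.] False
A exp crop px [ 96.  459.4] False
```

```bash
echo '[[[-0.006,0.0365,0.01],0,0.5],[[0,0.036,0.02],0,0.5],[[0,0,0.04],0,0.5],[[0,0,0.04],0,0.5],[[0,0,0.03],0,0.5],[[0,0,0.02],0,0.5],[[0,0,0],0,0.5],[[0,0,0],0,0.5]]' | python3 drive.py; python3 -c "
from plant import robot, eyes, get_state
print(get_state()['position'],get_state()['tool_rot'])"
```

```text
clock: 4.43
position: [0.4333, -0.2974, 0.1544]
tool_rot: [0.0, 0.707, -0.707, -0.0]
wrist_force: [0.2, -0.1, 0.7]
width: 0.501
grasp_force: 0.0
[ 0.43334904 -0.29738472  0.15438286] [ 4.34950973e-04  7.07400153e-01 -7.06813045e-01 -3.92138325e-04]
```

```bash
echo '[[[0.003,0.001,0.02],0,0.5],[[0,0,0.02],0,0.5],[[0,0,0.02],0,0.5],[[0,0,0.016],0,0.5],[[0,0,0],0,0.5],[[0,0,0],0,0.5],[[0,0,0],0,0],[[0,0,0],0,0],[[0,0,0],0,0],[[0,0,0],0,0]]' | python3 drive.py;  echo '[[[0,0,0],0,0],[[0,0,0],0,0],[[0,0,0],0,0],[[0,0,0],0,0]]' | python3 drive.py
```

```text
clock: 5.27
position: [0.4329, -0.3015, 0.0792]
tool_rot: [0.0, -0.707, 0.708, -0.001]
wrist_force: [-0.0, 0.2, 0.7]
width: 0.258
grasp_force: 0.0
clock: 5.6
position: [0.4322, -0.3014, 0.0782]
tool_rot: [-0.0, -0.707, 0.708, 0.0]
wrist_force: [-0.5, 0.9, 0.7]
width: 0.014
grasp_force: 0.0
```

The fingers closed on nothing, so I'll look.

```bash
python3 - <<'E'
from plant import robot, eyes, get_state
from h import *
p=get_state(); s=eyes.snapshot("wrist"); t=eyes.snapshot("side")
a=cv2.resize(t["frame"][140:260,260:400],None,fx=4,fy=4,interpolation=cv2.INTER_CUBIC)
b=cv2.resize(s["frame"],(400,300)); im=np.zeros((480,800,3),np.uint8)
im[:,:460]=a[:, :460]; im[:300,460:]=b[:,:340]; cv2.imwrite("pics/miss.png",im)
print(p["position"],p["joint_pos"])
E
```

```text
[ 0.43221145 -0.30142059  0.07816655] [-2.36409157e-01  2.25445915e-01 -4.68681737e-01  2.22948049e-05
 -8.76735139e-01  2.34985434e-01]
```

View pics/miss.png

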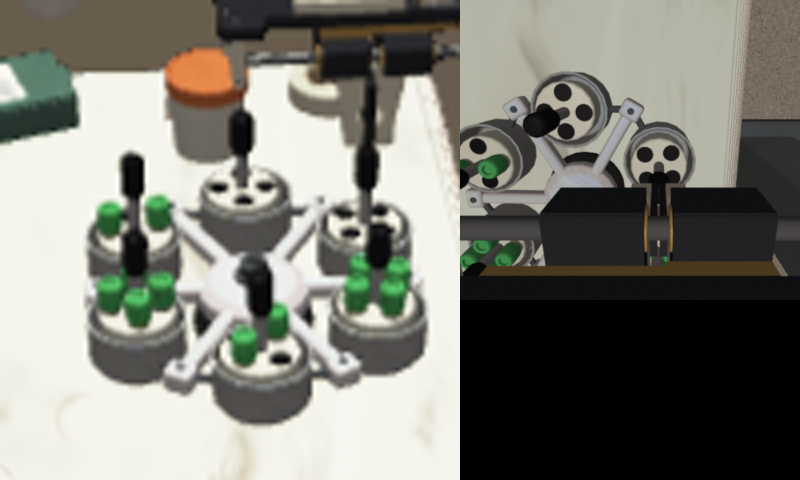

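```bash
python3 - <<'E'
from plant import robot, eyes, get_state
from h import *
np.set_printoptions(precision=1,suppress=True)
t=eyes.snapshot("side"); s=wcam(eyes.snapshot("wrist"),get_state()); tp=eyes.snapshot("top")
f=lambda S,P,o=(260,140),k=4:(proj(S,P)-o+.5)*k
print("side tcp",f(t,(.4322,-.3014,.0782)),"knob top/bot D",f(t,(.4325,-.3013,.106)),f(t,(.4325,-.3013,.076)))
for n,x,y in[("F",.5101,-.1701),("C",.5083,-.3461),("E",.4335,-.2133)]: print(n,f(t,(x,y,.106)),f(t,(x,y,.076)))
print("wrist tcp",(proj(s,(.4322,-.3014,.0782))*.625+[460,0]),"knobtop",proj(s,(.4325,-.3013,.106))*.625+[460,0],"C",proj(s,(.5083,-.3461,.106))*.625+[460,0])
cv2.imwrite("pics/top2.png",np.hstack([cv2.resize(s["frame"][180:440,290:400],None,fx=3,fy=2.3),cv2.resize(tp["frame"][180:300,340:460],None,fx=3.5,fy=4.983)[:598]]))
E
```

```text
side tcp [368.2 182.6] knob top/bot D [369.2 146.8] [367.7 185.5]
F [265.4 273.3] [265.2 313.2]
C [246.4 114. ] [246.5 152.4]
E [384.2 225.9] [382.4 265.4]
wrist tcp [657.6 176.2] knobtop [657.  192.2] C [534.4 126.3]
```

View pics/top2.png

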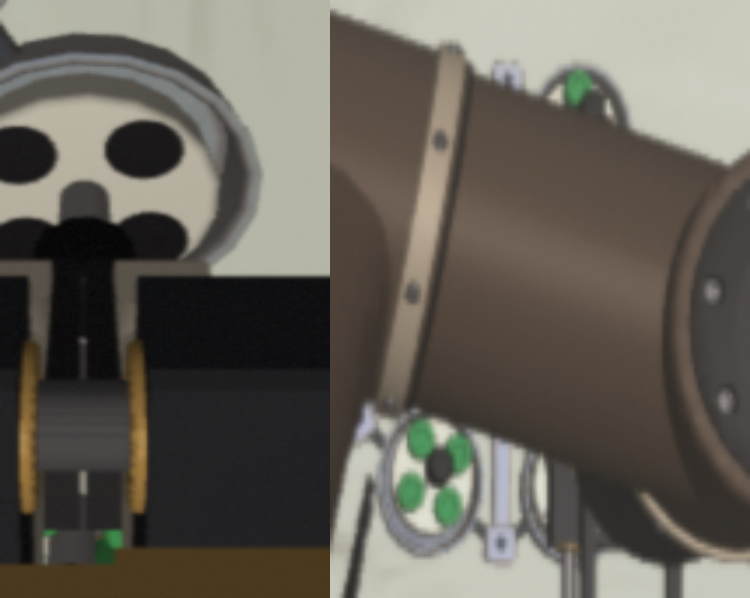

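The knob appears to be in line with the closed fingers, but nothing is gripped. I'll lift straight up a little and look from both cameras.

```bash
echo '[[[0,0,-0.02],0,0],[[0,0,-0.03],0,0],[[0,0,-0.03],0,0],[[0,0,0],0,0],[[0,0,0],0,0]]' | python3 drive.py; python3 - <<'E'
from plant import robot, eyes, get_state
from h import *
import pickle
t=eyes.snapshot("side"); s=wcam(eyes.snapshot("wrist"),get_state()); pickle.dump(s,open("w3.pkl","wb"))
a=cv2.resize(t["frame"][150:240,310:380],None,fx=5,fy=5,interpolation=cv2.INTER_CUBIC)
b=cv2.resize(s["frame"][150:350,230:400],None,fx=2.25,fy=2.25,interpolation=cv2.INTER_CUBIC)
cv2.imwrite("pics/m3.png",np.hstack([a,b])); print(a.shape,b.shape)
print((proj(s,(.4325,-.3013,.106))-[230,150])*2.25+[350,0],(proj(s,(.4325,-.3013,.076))-[230,150])*2.25+[350,0])
E
```

```text
clock: 6.27
position: [0.4335, -0.3017, 0.16]
tool_rot: [0.001, -0.707, 0.708, -0.002]
wrist_force: [-1.6, 0.1, -0.6]
width: 0.006
grasp_force: 0.0
(450, 350, 3) (450, 382, 3)
[541.7212681  221.60356112] [542.19731157 190.28979412]
```

View pics/m3.png

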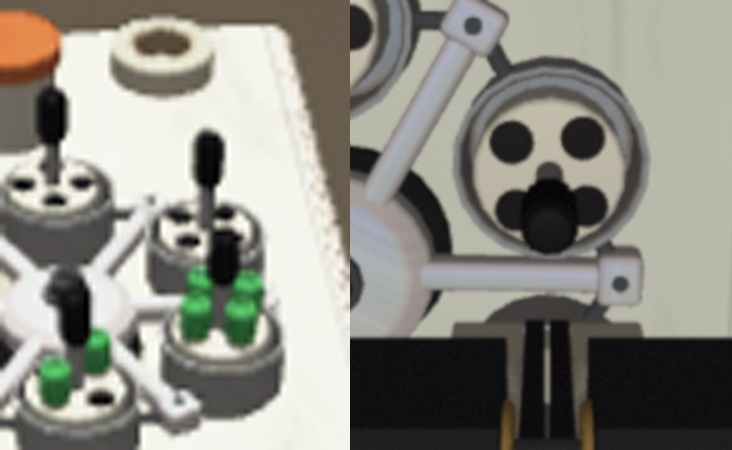

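In the side view no finger shows where the reported TCP (z 0.16) should project, and in the wrist view the tips end at row ~292 rather than 282. The true fingertips seem to sit well above the reported TCP. I'll measure that numerically in the side view.

```bash
python3 - <<'E'
from plant import robot, eyes, get_state
from h import *
np.set_printoptions(precision=4,suppress=True,linewidth=200)
t=eyes.snapshot("side"); p=get_state(); P=p["position"]; print(P)
g=cv2.cvtColor(t["frame"],6)
for d in(0,.01,.02,.03,.04,.05): print(d,proj(t,P+[0,0,d]).round(1))
print("cols",list(range(342,364,2)))
for r in range(128,166,2): print(r,g[r,342:364:2])
E
```

```text
[ 0.4316 -0.3011  0.1572]
0 [352.8 159.1]
0.01 [353.  155.7]
0.02 [353.1 152.2]
0.03 [353.3 148.7]
0.04 [353.4 145.2]
0.05 [353.5 141.6]
cols [342, 344, 346, 348, 350, 352, 354, 356, 358, 360, 362]
128 [ 18  19  19  19  19  18  60 100  19  19  20]
130 [ 12  38  47  65  65  55  51 107  85  88  89]
132 [ 93  93 108 107 107  70  43 104 107 107  91]
134 [ 93  94 104 107 107  55  16 101 107 107  96]
136 [ 93  94 104 107 108  53  16 103 107 108  93]
138 [ 94  93 105 107 107  47  16 105 108 108  93]
140 [ 93  93  99 108 120  20  17 137 108  82  93]
142 [ 94  94  94 108 119  33  16 141 107  96  93]
144 [ 94  94  98 108 107  42  17 109 107  96  93]
146 [ 93  93  64 108 107  34  16 108 108  96  94]
148 [ 94  94  94 107 105  33  20 105 104  89  94]
150 [94 95 94 94 94 78 75 94 94 93 94]
152 [94 94 94 95 94 94 95 95 94 94 94]
154 [217 214 202 163  94  94  94  94  94  95  94]
156 [ 90 111 178 225 218 232 239 242 244 244 240]
158 [ 78  77  75 190 229 231 238 242 243 244 244]
160 [112  76 109 221 230 195 237 242 244 244 244]
162 [232 222 230 230 184 161 239 240 243 244 244]
164 [179 165 147 112  98 171 241 238 241 243 244]
```

The fingertips end about 28 mm above the reported TCP in the side view, which fits closing just over the 106 mm knob top. I'll use a reported z of 0.050 for a tip height of 0.078 and descend gently.

```bash
echo '[[[0,0,0.02],0,0.5],[[0,0,0.02],0,0.5],[[0,0,0.01],0,0.5],[[0,0,0],0,0.5],[[0,0,0],0,0.5],[[0,0,0],0,0.5],[[0,0,0],0,0.5],[[0,0,0],0,0.5],[[0,0,0.02],0,0.5],[[0,0,0.01],0,0.5]]' | python3 drive.py; echo '[[[0,0,0.01],0,0.5],[[0,0,0.01],0,0.5],[[0,0,0.009],0,0.5],[[0,0,0],0,0.5],[[0,0,0],0,0.5]]' | python3 drive.py
```

```text
clock: 7.25
position: [0.4324, -0.3012, 0.0778]
tool_rot: [0.0, -0.707, 0.708, -0.0]
wrist_force: [-0.2, 0.2, -1.0]
width: 0.498
grasp_force: 0.0
clock: 7.67
position: [0.4319, -0.3014, 0.0487]
tool_rot: [-0.0, -0.707, 0.708, 0.001]
wrist_force: [0.1, -0.2, 0.5]
width: 0.499
grasp_force: 0.0
```

```bash
echo '[[[0,0,0],0,0],[[0,0,0],0,0],[[0,0,0],0,0],[[0,0,0],0,0],[[0,0,0],0,0],[[0,0,0],0,0],[[0,0,0],0,0],[[0,0,0],0,0]]' | python3 drive.py
```

```text
clock: 8.33
position: [0.4323, -0.3015, 0.0494]
tool_rot: [0.0, -0.707, 0.708, -0.0]
wrist_force: [-0.8, 0.4, 3.8]
width: 0.171
grasp_force: 30.0
```

Gripped: width 0.171 is about 15 mm. Lift and carry to the stand at (.486,.291).

```bash
echo '[[[0,0,-0.01],0,0],[[0,0,-0.02],0,0],[[0,0,-0.03],0,0],[[0,0,-0.03],0,0],[[0,0,-0.03],0,0],[[0,0,-0.005],0,0],[[0,0,0],0,0]]' | python3 drive.py; echo '[[[-0.02,0,0],0,0],[[-0.038,-0.006,0],0,0],[[-0.04,-0.006,0],0,0],[[-0.04,-0.006,0],0,0],[[-0.04,-0.006,0],0,0],[[-0.04,-0.006,0],0,0],[[-0.04,-0.006,0],0,0],[[-0.04,-0.006,0],0,0],[[-0.04,-0.006,0],0,0],[[-0.04,-0.006,0],0,0]]' | python3 drive.py ; echo '[[[-0.04,0,0],0,0],[[-0.04,0,0],0,0],[[-0.04,0,0],0,0],[[-0.04,0,0],0,0],[[-0.03,0,0],0,0],[[-0.016,0,0],0,0],[[-0.008,0,0],0,0],[[0,0,0],0,0],[[0,0,0],0,0],[[0,0,0],0,0]]' | python3 drive.py; python3 - <<'E'
from plant import robot, eyes, get_state
from h import *
t=eyes.snapshot("side"); w=eyes.snapshot("wrist")["frame"]
a=t["frame"][180:430,270:470]; cv2.imwrite("pics/st.png",np.hstack([cv2.resize(a,None,fx=2,fy=2),w[0:480,160:480][:500].copy() if 0 else cv2.resize(w[100:400,200:420],(367,500))]))
E
```

```text
clock: 8.92
position: [0.4338, -0.3019, 0.1772]
tool_rot: [0.001, -0.707, 0.707, -0.002]
wrist_force: [0.0, -0.5, -1.3]
width: 0.174
grasp_force: 30.0
clock: 9.75
position: [0.4857, 0.0784, 0.1732]
tool_rot: [-0.001, -0.707, 0.708, 0.0]
wrist_force: [1.1, -0.0, -1.0]
width: 0.171
grasp_force: 30.0
clock: 10.58
position: [0.4869, 0.2891, 0.1739]
tool_rot: [-0.0, -0.706, 0.708, 0.0]
wrist_force: [-0.2, -0.4, -1.0]
width: 0.169
grasp_force: 30.0
```

View pics/st.png

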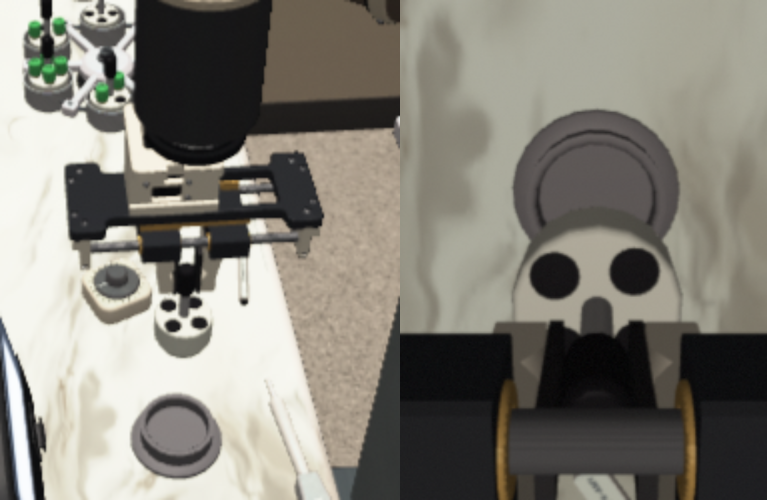

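The insert hangs upright over the stand, centred in X and sitting about 2–3 mm towards +Y of the TCP. Position is good, so I'll lower it.

```bash
echo '[[[0,0.001,0.02],0,0],[[0,0,0.03],0,0],[[0,0,0.03],0,0],[[0,0,0.02],0,0],[[0,0,0.008],0,0],[[0,0,0.005],0,0],[[0,0,0.005],0,0],[[0,0,0],0,0]]' | python3 drive.py; echo '[[[0,0,0.003],0,0],[[0,0,0.002],0,0],[[0,0,0],0,0],[[0,0,0],0,0],[[0,0,0],0,0]]' | python3 drive.py
```

```text
clock: 11.35
position: [0.4865, 0.2906, 0.0565]
tool_rot: [0.0, -0.707, 0.708, -0.0]
wrist_force: [0.2, -0.8, -0.4]
width: 0.172
grasp_force: 30.0
clock: 11.77
position: [0.4862, 0.2908, 0.0516]
tool_rot: [0.0, -0.707, 0.708, -0.0]
wrist_force: [-0.5, 0.8, -1.3]
width: 0.171
grasp_force: 30.0
```

```bash
echo '[[[0,0,0.0015],0,0],[[0,0,0.001],0,0],[[0,0,0],0,0],[[0,0,0],0,0]]' | python3 drive.py; echo '[[[0,0,0],0,0.5],[[0,0,0],0,0.5],[[0,0,0],0,0.5],[[0,0,0],0,0.5],[[0,0,0],0,0.5],[[0,0,0],0,0.5],[[0,0,-0.02],0,0.5],[[0,0,-0.03],0,0.5],[[0,0,-0.04],0,0.5],[[0,0,0],0,0.5]]' | python3 drive.py
```

```text
clock: 12.1
position: [0.4864, 0.2909, 0.0495]
tool_rot: [0.001, -0.707, 0.707, -0.0]
wrist_force: [-0.7, -1.0, 5.1]
width: 0.169
grasp_force: 30.0
clock: 12.93
position: [0.4896, 0.2931, 0.1462]
tool_rot: [-0.005, 0.707, -0.707, 0.001]
wrist_force: [1.2, 0.9, 1.7]
width: 0.502
grasp_force: 0.0
```

```bash
echo '[[[0.02,0,0],0,0.5],[[0.04,0,0],0,0.5],[[0.04,0,0],0,0.5],[[0.04,0,0],0,0.5],[[0.04,0.006,0],0,0.5],[[0.04,0.006,0],0,0.5],[[0.04,0.006,0],0,0.5],[[0.04,0.006,0],0,0.5],[[0.04,0.006,0],0,0.5],[[0.04,0.006,0],0,0.5]]' | python3 drive.py >/dev/null; echo '[[[0.04,0.006,0],0,0.5],[[0.04,0.006,0],0,0.5],[[0.03,0.005,0],0,0.5],[[0.016,0,0],0,0.5],[[0,0,0],0,0.5],[[0,0,0],0,0.5],[[0,0,0],0,0.5]]' | python3 drive.py; python3 -c "
from plant import robot, eyes, get_state
print(get_state()['position'])"
```

```text
clock: 14.35
position: [0.4321, -0.2152, 0.1384]
tool_rot: [-0.0, -0.706, 0.708, 0.0]
wrist_force: [-0.0, 1.2, 0.5]
width: 0.504
grasp_force: 0.0
[ 0.43205873 -0.21524593  0.13841898]
```

```bash
echo '[[[0,-0.0015,0.02],0,0.5],[[0,0,0.03],0,0.5],[[0,0,0.02],0,0.5],[[0,0,0.01],0,0.5],[[0,0,0.008],0,0.5],[[0,0,0],0,0.5],[[0,0,0],0,0.5],[[0,0,0],0,0],[[0,0,0],0,0],[[0,0,0],0,0]]' | python3 drive.py; echo '[[[0,0,0],0,0],[[0,0,0],0,0],[[0,0,0],0,0],[[0,0,0],0,0],[[0,0,0],0,0]]' | python3 drive.py
```

```text
clock: 15.18
position: [0.4345, -0.2153, 0.0515]
tool_rot: [0.001, -0.707, 0.707, -0.001]
wrist_force: [0.5, -0.3, 0.9]
width: 0.33
grasp_force: 0.0
clock: 15.6
position: [0.4343, -0.2155, 0.051]
tool_rot: [0.0, -0.707, 0.708, -0.0]
wrist_force: [1.5, -0.4, 2.1]
width: 0.17
grasp_force: 30.0
```

```bash
echo '[[[0,0,-0.01],0,0],[[0,0,-0.02],0,0],[[0,0,-0.03],0,0],[[0,0,-0.01],0,0],[[0.02,0,0],0,0],[[0.035,0.001,0],0,0],[[0.025,0.001,0],0,0],[[0.006,0,0],0,0],[[0,0,0],0,0],[[0,0,0],0,0]]' | python3 drive.py
python3 - <<'E'
from plant import robot, eyes, get_state
from h import *
import pickle
s=wcam(eyes.snapshot("wrist"),get_state()); print(s["position"],get_state()["position"])
w=s["frame"]; cv2.imwrite("pics/d1.png",cv2.resize(w[100:350,180:460],(784,700))[:600])
E
```

```text
clock: 16.43
position: [0.431, -0.3012, 0.12]
tool_rot: [-0.0, -0.706, 0.708, 0.001]
wrist_force: [0.2, -0.7, -1.9]
width: 0.167
grasp_force: 30.0
[ 0.43054413 -0.37942557  0.31231584] [ 0.43120128 -0.30083167  0.12013715]
```

View pics/d1.png

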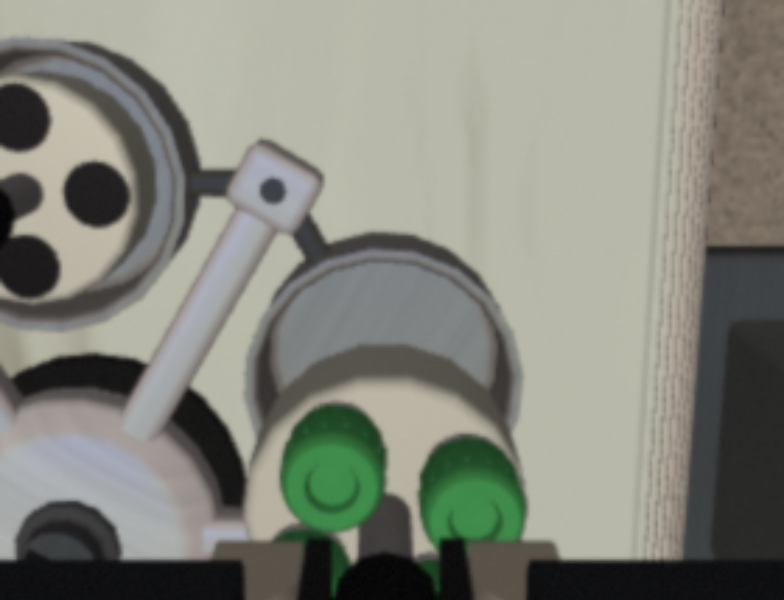

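The four-insert is lined up with bucket D: body and rim are both centred at column ~384 of the crop. Its axis in Y matches the TCP. Lowering it.

```bash
echo '[[[0,0,0.02],0,0],[[0,0,0.02],0,0],[[0,0,0.01],0,0],[[0,0,0.008],0,0],[[0,0,0.005],0,0],[[0,0,0.003],0,0],[[0,0,0.002],0,0],[[0,0,0.001],0,0],[[0,0,0],0,0],[[0,0,0],0,0]]' | python3 drive.py
```

```text
clock: 17.32
position: [0.4321, -0.3015, 0.0521]
tool_rot: [0.0, -0.707, 0.708, -0.0]
wrist_force: [-0.2, -0.3, -2.0]
width: 0.168
grasp_force: 30.0
```

```bash
echo '[[[0,0,0.001],0,0],[[0,0,0.001],0,0],[[0,0,0],0,0],[[0,0,0],0,0]]' | python3 drive.py; echo '[[[0,0,0],0,0.5],[[0,0,0],0,0.5],[[0,0,0],0,0.5],[[0,0,0],0,0.5],[[0,0,0],0,0.5],[[0,0,0],0,0.5],[[0,0,-0.02],0,0.5],[[0,0,-0.03],0,0.5],[[0,0,-0.03],0,0.5],[[-0.02,-0.01,0],0,0.5]]' | python3 drive.py
```

```text
clock: 17.65
position: [0.4326, -0.3019, 0.051]
tool_rot: [0.0, -0.707, 0.707, -0.001]
wrist_force: [-1.8, 0.7, 8.3]
width: 0.17
grasp_force: 30.0
clock: 18.48
position: [0.4441, -0.2842, 0.1353]
tool_rot: [0.001, -0.706, 0.708, -0.004]
wrist_force: [2.3, -0.5, 0.4]
width: 0.501
grasp_force: 0.0
```

```bash
echo '[[[-0.03,-0.02,0],0,0.5],[[-0.03,-0.02,0],0,0.5],[[-0.03,-0.018,0],0,0.5],[[-0.0195,-0.01,0],0,0.5],[[0,0,0],0,0.5],[[0,0,0],0,0.5],[[0,0,0],0,0.5]]' | python3 drive.py
```

```text
clock: 19.07
position: [0.5096, -0.172, 0.1295]
tool_rot: [-0.0, -0.707, 0.707, 0.0]
wrist_force: [-0.7, -0.2, -0.6]
width: 0.501
grasp_force: 0.0
```

```bash
echo '[[[0,-0.001,0.02],0,0.5],[[0,0,0.03],0,0.5],[[0,0,0.02],0,0.5],[[0,0,0.008],0,0.5],[[0,0,0],0,0.5],[[0,0,0],0,0.5],[[0,0,0],0,0],[[0,0,0],0,0],[[0,0,0],0,0],[[0,0,0],0,0]]' | python3 drive.py; echo '[[[0,0,0],0,0],[[0,0,0],0,0],[[0,0,0],0,0],[[0,0,0],0,0]]' | python3 drive.py
```

```text
clock: 19.9
position: [0.5114, -0.172, 0.0525]
tool_rot: [0.001, -0.707, 0.708, -0.001]
wrist_force: [0.4, -0.3, 0.3]
width: 0.255
grasp_force: 0.0
clock: 20.23
position: [0.5116, -0.172, 0.0521]
tool_rot: [0.0, -0.707, 0.707, -0.0]
wrist_force: [1.0, 0.6, 3.7]
width: 0.168
grasp_force: 30.0
```

```bash
echo '[[[0,0,-0.01],0,0],[[0,0,-0.02],0,0],[[0,0,-0.03],0,0],[[0,0,-0.01],0,0],[[0.01,0.02,0],0,0],[[0.017,0.03,0],0,0],[[0.012,0.02,0],0,0],[[0.003,0.008,0],0,0],[[0,0,0],0,0],[[0,0,0],0,0]]' | python3 drive.py
python3 - <<'E'
from plant import robot, eyes, get_state
from h import *
s=wcam(eyes.snapshot("wrist"),get_state()); print(get_state()["position"])
cv2.imwrite("pics/e1.png",cv2.resize(s["frame"][100:310,200:440],(640,560)))
E
```

```text
clock: 21.07
position: [0.433, -0.214, 0.1222]
tool_rot: [0.0, -0.706, 0.708, -0.0]
wrist_force: [-0.8, 0.4, -0.5]
width: 0.17
grasp_force: 30.0
[ 0.4334985  -0.21384013  0.12203962]
```

View pics/e1.png

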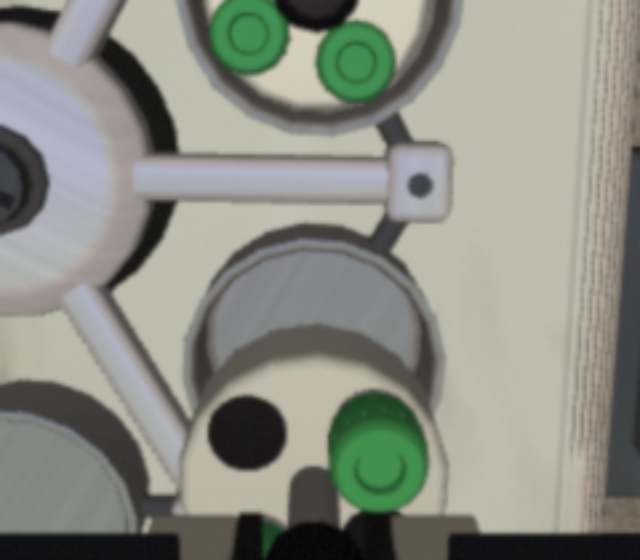

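The two-insert is centred over the empty bucket E (body and rim both at column ~314), and the four-insert sits home in D behind it. Lowering.

```bash
echo '[[[0,0,0.02],0,0],[[0,0,0.02],0,0],[[0,0,0.01],0,0],[[0,0,0.008],0,0],[[0,0,0.005],0,0],[[0,0,0.003],0,0],[[0,0,0.002],0,0],[[0,0,0.001],0,0],[[0,0,0],0,0],[[0,0,0],0,0]]' | python3 drive.py; echo '[[[0,0,0.001],0,0],[[0,0,0.001],0,0],[[0,0,0],0,0],[[0,0,0],0,0]]' | python3 drive.py
```

```text
clock: 21.95
position: [0.4333, -0.2139, 0.0531]
tool_rot: [0.0, -0.707, 0.708, -0.0]
wrist_force: [0.1, -0.0, -0.8]
width: 0.168
grasp_force: 30.0
clock: 22.28
position: [0.4338, -0.2142, 0.0521]
tool_rot: [0.0, -0.707, 0.707, -0.001]
wrist_force: [-3.0, 1.7, 10.1]
width: 0.166
grasp_force: 30.0
```

```bash
echo '[[[0,0,0],0,0.5],[[0,0,0],0,0.5],[[0,0,0],0,0.5],[[0,0,0],0,0.5],[[0,0,0],0,0.5],[[0,0,0],0,0.5],[[0,0,-0.02],0,0.5],[[0,0,-0.03],0,0.5],[[0,0,-0.04],0,0.5],[[-0.025,0,0],0,0.5]]' | python3 drive.py; echo '[[[-0.04,-0.006,0],0,0.5],[[-0.04,-0.006,0],0,0.5],[[-0.04,-0.006,0],0,0.5],[[-0.04,-0.006,0],0,0.5],[[-0.04,-0.006,0],0,0.5],[[-0.04,-0.006,0],0,0.5],[[-0.04,-0.006,0],0,0.5],[[-0.04,-0.006,0],0,0.5],[[-0.04,-0.005,0],0,0.5],[[-0.04,0,0],0,0.5]]' | python3 drive.py; echo '[[[-0.04,0,0],0,0.5],[[-0.025,0,0],0,0.5],[[-0.015,0,0],0,0.5],[[0,0,0],0,0.5],[[0,0,0],0,0.5],[[0,0,0],0,0.5]]' | python3 drive.py
```

```text
clock: 23.12
position: [0.4372, -0.1915, 0.1472]
tool_rot: [0.002, -0.706, 0.708, -0.004]
wrist_force: [2.5, 0.5, 1.1]
width: 0.502
grasp_force: 0.0
clock: 23.95
position: [0.4867, 0.2133, 0.1406]
tool_rot: [0.0, -0.707, 0.707, -0.0]
wrist_force: [1.5, 0.8, -0.0]
width: 0.5
grasp_force: 0.0
clock: 24.45
position: [0.4863, 0.2901, 0.1404]
tool_rot: [-0.0, -0.707, 0.708, 0.0]
wrist_force: [0.1, -0.8, 0.9]
width: 0.504
grasp_force: 0.0
```

```bash
echo '[[[-0.001,0,0.02],0,0.5],[[0,0,0.03],0,0.5],[[0,0,0.02],0,0.5],[[0,0,0.012],0,0.5],[[0,0,0.007],0,0.5],[[0,0,0],0,0.5],[[0,0,0],0,0.5],[[0,0,0],0,0],[[0,0,0],0,0],[[0,0,0],0,0]]' | python3 drive.py; echo '[[[0,0,0],0,0],[[0,0,0],0,0],[[0,0,0],0,0],[[0,0,0],0,0],[[0,0,0],0,0]]' | python3 drive.py
```

```text
clock: 25.28
position: [0.487, 0.2924, 0.0527]
tool_rot: [0.001, -0.707, 0.708, 0.0]
wrist_force: [-0.6, 0.6, 0.1]
width: 0.335
grasp_force: 0.0
clock: 25.7
position: [0.4867, 0.2923, 0.052]
tool_rot: [0.0, -0.707, 0.707, -0.0]
wrist_force: [-1.8, 0.2, 5.2]
width: 0.17
grasp_force: 30.0
```

```bash
echo '[[[0,0,-0.01],0,0],[[0,0,-0.02],0,0],[[0,0,-0.03],0,0],[[0,0,-0.03],0,0],[[0.02,0,0],0,0],[[0.04,-0.003,0],0,0],[[0.04,-0.003,0],0,0],[[0.04,-0.003,0],0,0],[[0.04,-0.003,0],0,0],[[0.04,-0.003,0],0,0]]' | python3 drive.py; echo '[[[0.04,-0.003,0],0,0],[[0.04,-0.003,0],0,0],[[0.04,-0.002,0],0,0],[[0.04,0,0],0,0],[[0.04,0,0],0,0],[[0.03,0,0],0,0],[[0.013,0,0],0,0],[[0,0,0],0,0],[[0,0,0],0,0],[[0,0,0],0,0]]' | python3 drive.py
python3 - <<'E'
from plant import robot, eyes, get_state
from h import *
s=wcam(eyes.snapshot("wrist"),get_state()); print(get_state()["position"])
cv2.imwrite("pics/f1.png",cv2.resize(s["frame"][50:310,180:460],(646,600)))
E
```

```text
clock: 26.53
position: [0.5008, 0.0702, 0.1422]
tool_rot: [0.0, -0.707, 0.707, -0.0]
wrist_force: [1.1, 0.1, -1.0]
width: 0.171
grasp_force: 30.0
clock: 27.37
position: [0.5088, -0.1707, 0.1417]
tool_rot: [0.0, -0.707, 0.708, 0.0]
wrist_force: [-0.6, 0.0, -1.6]
width: 0.172
grasp_force: 30.0
[ 0.50890252 -0.17029265  0.14176867]
```

View pics/f1.png

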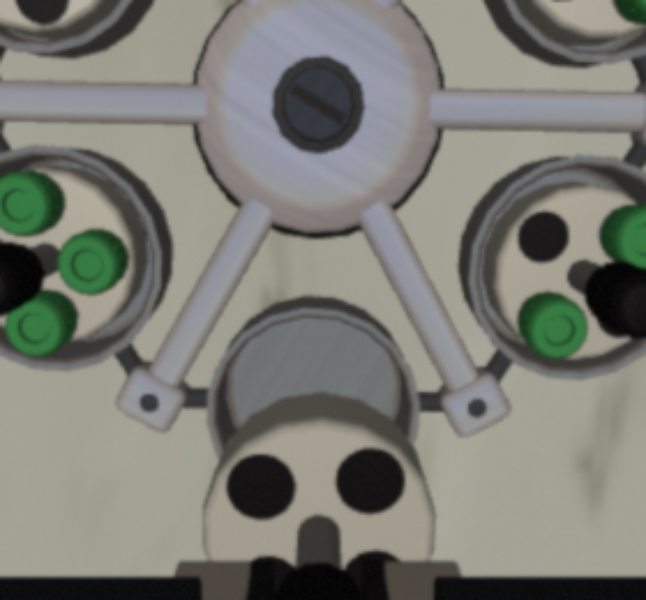

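The none-insert is over bucket F, about 1–1.5 mm short in X (rim centre at column 313, body at 318). I'll correct that and lower it.

```bash
echo '[[[0,-0.0013,0.02],0,0],[[0,0,0.03],0,0],[[0,0,0.015],0,0],[[0,0,0.01],0,0],[[0,0,0.006],0,0],[[0,0,0.004],0,0],[[0,0,0.002],0,0],[[0,0,0.001],0,0],[[0,0,0],0,0],[[0,0,0],0,0]]' | python3 drive.py; echo '[[[0,0,0.001],0,0],[[0,0,0.001],0,0],[[0,0,0],0,0],[[0,0,0],0,0]]' | python3 drive.py
```

```text
clock: 28.25
position: [0.5108, -0.171, 0.0543]
tool_rot: [0.0, -0.707, 0.708, -0.0]
wrist_force: [-0.3, -0.3, -0.2]
width: 0.171
grasp_force: 30.0
clock: 28.58
position: [0.5105, -0.1711, 0.052]
tool_rot: [0.0, -0.707, 0.708, -0.0]
wrist_force: [-0.5, 0.1, 2.5]
width: 0.167
grasp_force: 30.0
```

```bash
echo '[[[0,0,0.001],0,0],[[0,0,0],0,0],[[0,0,0],0,0]]' | python3 drive.py; echo '[[[0,0,0],0,0.5],[[0,0,0],0,0.5],[[0,0,0],0,0.5],[[0,0,0],0,0.5],[[0,0,0],0,0.5],[[0,0,0],0,0.5],[[0,0,-0.02],0,0.5],[[0,0,-0.03],0,0.5],[[0,0,-0.04],0,0.5],[[-0.025,0,-0.03],0,0.5]]' | python3 drive.py; echo '[[[-0.04,0,-0.03],0,0.5],[[-0.04,0,0],0,0.5],[[-0.04,0,0],0,0.5],[[-0.04,0,0],0,0.5],[[-0.04,0,0],0,0.5],[[-0.04,0,0],0,0.5],[[-0.04,0,0],0,0.5],[[-0.04,0,0],0,0.5],[[0,0,0],0,0.5],[[0,0,0],0,0.5]]' | python3 drive.py
python3 - <<'E'
from plant import robot, eyes, get_state
from h import *
t=eyes.snapshot("top")["frame"];s=eyes.snapshot("side")["frame"]
cv2.imwrite("pics/end.png",np.hstack([cv2.resize(t[180:300,320:520],(660,396)),cv2.resize(s[150:250,275:310],(139,396))])if 0 else np.vstack([cv2.resize(t[180:300,190:510],(800,300)),cv2.resize(s[150:255,240:520],(800,300))]))
E
```

```text
clock: 28.83
position: [0.5109, -0.1713, 0.0519]
tool_rot: [0.0, -0.707, 0.707, -0.001]
wrist_force: [-3.2, 0.7, 10.5]
width: 0.169
grasp_force: 30.0
clock: 29.67
position: [0.5105, -0.148, 0.1729]
tool_rot: [-0.0, -0.706, 0.708, -0.001]
wrist_force: [1.1, 1.4, 0.7]
width: 0.5
grasp_force: 0.0
clock: 30.5
position: [0.5103, 0.1693, 0.1952]
tool_rot: [0.0, 0.708, -0.706, -0.0]
wrist_force: [0.2, 0.1, -0.9]
width: 0.496
grasp_force: 0.0
```

View pics/end.png

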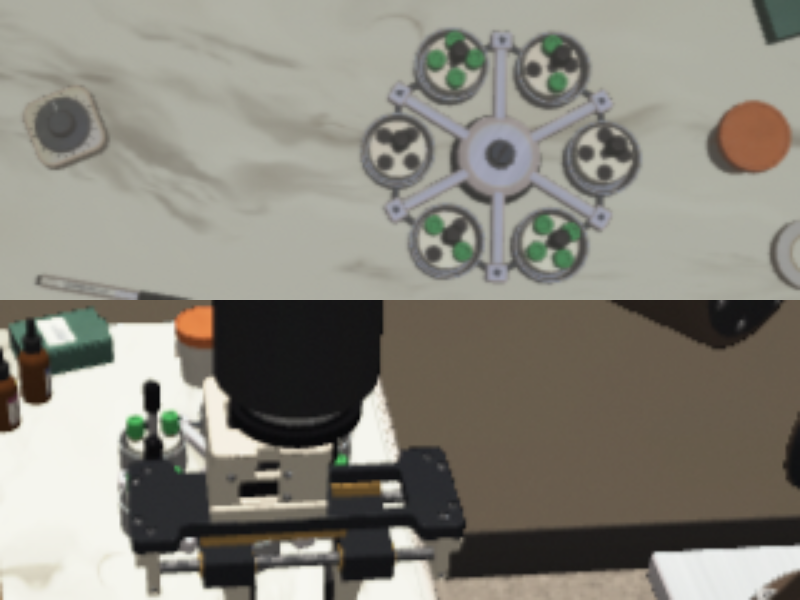

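The top view shows four opposite four, two opposite two and none opposite none. All six inserts are seated, and the timer and specimen cup haven't moved. Handing in.

```bash
python3 -c "
from plant import robot, eyes, get_state
print(robot.hand_in())"
```

```text
the job is handed in; nothing more can be done
None
```

The rotor is rebalanced and the job is handed in at about 31 s on the clock: opposite buckets now hold 4–4, 2–2 and 0–0 tubes, all six inserts look home, and the timer and specimen cup are where they were.

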